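# Find the key that opens the cash box

### The job

Three keys stand in the wooden key stand, and only one of them opens the cash box; nothing shows which. Try them one at a time in the keyway on top of the box, each pushed down until its collar rests on the cover, and turn counter-clockwise seen from above: a wrong key stops early and goes back upright, fully down, into the stand. Turn the right key as far as it goes, so that the drawer comes out, and leave it turned in the lock with the other two keys in the stand and the candles and the bottle behind undisturbed.

Things in the scene. Friction and masses are not known exactly. Their poses are not given: they have to be found in the camera images.
- cash_box: Grey steel box fixed to the counter, 120 x 120 mm, 88.5 mm high with its 8 mm steel cover. Origin: centre of its underside; -x is the drawer front. The keyway is a central slot through the cover, 53 mm along the box's y, 11 mm along x, edges bevelled 3 mm; a key enters with its y along the box's y, either way round. When a key's collar rests on the cover its origin is 49 mm above the box's.
- keyway (a point): Centre of the keyway on the cover's top face, 88.5 mm above the counter. A key turns only when fully down (bit in the chamber below the cover) and comes out only when turned back in line with the slot (within 3 degrees). No spring; friction under 0.1 N m. A wrong key meets a solid stop at 20 to 35 degrees, the right one at about 80 degrees (1.4 rad).
- till_drawer (a joint): How far the cash box's drawer stands out of its front, in m: 0 shut, 0.040 fully out. The right key drives it: nothing moves over the first 50 degrees or so of turn, then it comes out evenly, 20 mm at about 68 degrees, to 40 mm at the stop; a wrong key does not move it. It stays where it is left.
- key_stand: Wooden block fixed to the counter, 44 (x) x 226 (y) mm, 48 mm high, with three upright slots 14 (x) x 55 (y) mm in a row, centred at y = -74, 0 and +74 mm, edges bevelled 3 mm. Origin: centre of its underside. Each slot holds a key, bit down, y along the block's y, collar resting on the block: the key's origin is then 8.5 mm above the block's.
- key_1: Loose steel key, upright, 92 mm tall, 120 g. Origin: bottom centre of the bit; z up, y along the width, x through the thickness. Bit 8 (x) x 50 (y) mm, z 0-30; neck 9 mm dia; collar 32 mm dia, z 39.5-44.5; flat bow to grip, 12 (x) x 50 (y) mm, z 52-92. Both ends of the bit have the bottom corners cut away (z 0-9). Which of the keys fits changes from start to start.
- key_2: Loose steel key like key_1 in every size and axis, and standing in another slot, but with a notch 9 mm high half-way up each end of its bit. The keys look alike while they stand in the block.
- key_3: Loose steel key like key_1 in every size and axis, and standing in another slot, but with the top corners of its bit cut away (z 21-30 mm). The keys look alike while they stand in the block.
- candle_left: Bystander: white flowered pillar candle, 56 mm wide, 66 mm high, behind the stand. Origin: centre of its underside.
- candle_mid: Bystander: white flowered pillar candle, 55 mm wide, 66 mm high, behind the stand. Origin: centre of its underside. The upright front of a tall fixed shelf unit (0.68 m high, behind the stand and part of the cash box) stands 35 mm behind its centre: keep the arm and wrist clear of it.
- candle_back: Bystander: white flowered pillar candle, 63 mm wide, 66 mm high, behind the cash box. Origin: centre of its underside.
- lotion: Bystander: white lotion bottle, 39 mm wide, 150 mm high, behind the gap between box and stand. Origin: centre of its underside.
Not all that is in view belongs to the job. What is shaped like the key_3 but green is not meant.

How it is judged:
On the way, in this order (a step that is already met when the one before it is completed fails the run):
1. a key is fully down in the keyway, with the drawer still shut (((horizontal distance between key_1 and keyway below 0.006 m and z of key_1 in the frame of cash_box between 0.044 and 0.054 m and angle between key_1's own z axis and vertical below 0.12 rad) or (horizontal distance between key_2 and keyway below 0.006 m and z of key_2 in the frame of cash_box between 0.044 and 0.054 m and angle between key_2's own z axis and vertical below 0.12 rad) or (horizontal distance between key_3 and keyway below 0.006 m and z of key_3 in the frame of cash_box between 0.044 and 0.054 m and angle between key_3's own z axis and vertical below 0.12 rad)) and value of joint till_drawer below 0.005 m), for 0.1 s.
2. a key fully down in the keyway has been turned until the drawer stands out more than 20 mm (((horizontal distance between key_1 and keyway below 0.006 m and z of key_1 in the frame of cash_box between 0.044 and 0.054 m and angle between key_1's own z axis and vertical below 0.12 rad and angle between the x axis of key_1 and the x axis of cash_box, either way round above 1.05 rad) or (horizontal distance between key_2 and keyway below 0.006 m and z of key_2 in the frame of cash_box between 0.044 and 0.054 m and angle between key_2's own z axis and vertical below 0.12 rad and angle between the x axis of key_2 and the x axis of cash_box, either way round above 1.05 rad) or (horizontal distance between key_3 and keyway below 0.006 m and z of key_3 in the frame of cash_box between 0.044 and 0.054 m and angle between key_3's own z axis and vertical below 0.12 rad and angle between the x axis of key_3 and the x axis of cash_box, either way round above 1.05 rad)) and value of joint till_drawer above 0.02 m), for 0.2 s.
At the end, for the whole second after the job is handed in: Drawer over 20 mm out; one key fully down in the keyway (origin 44-54 mm above the box's underside, within 6 mm of centre, upright) and turned over 1.05 rad; the other two fully down in the stand (origin 3-13 mm above its underside, within 12 mm of its mid line, upright); all at rest (value of joint till_drawer above 0.02 m and (((horizontal distance between key_1 and keyway below 0.006 m and z of key_1 in the frame of cash_box between 0.044 and 0.054 m and angle between key_1's own z axis and vertical below 0.12 rad and angle between the x axis of key_1 and the x axis of cash_box, either way round above 1.05 rad and linear speed of key_1 below 0.02 m/s) and (z of key_3 in the frame of key_stand between 0.003 and 0.013 m and x of key_3 in the frame of key_stand between -0.012 and 0.012 m and y of key_3 in the frame of key_stand between -0.09 and 0.09 m and angle between key_3's own z axis and vertical below 0.15 rad and linear speed of key_3 below 0.02 m/s) and (z of key_2 in the frame of key_stand between 0.003 and 0.013 m and x of key_2 in the frame of key_stand between -0.012 and 0.012 m and y of key_2 in the frame of key_stand between -0.09 and 0.09 m and angle between key_2's own z axis and vertical below 0.15 rad and linear speed of key_2 below 0.02 m/s)) or ((horizontal distance between key_2 and keyway below 0.006 m and z of key_2 in the frame of cash_box between 0.044 and 0.054 m and angle between key_2's own z axis and vertical below 0.12 rad and angle between the x axis of key_2 and the x axis of cash_box, either way round above 1.05 rad and linear speed of key_2 below 0.02 m/s) and (z of key_1 in the frame of key_stand between 0.003 and 0.013 m and x of key_1 in the frame of key_stand between -0.012 and 0.012 m and y of key_1 in the frame of key_stand between -0.09 and 0.09 m and angle between key_1's own z axis and vertical below 0.15 rad and linear speed of key_1 below 0.02 m/s) and (z of key_3 in the frame of key_stand between 0.003 and 0.013 m and x of key_3 in the frame of key_stand between -0.012 and 0.012 m and y of key_3 in the frame of key_stand between -0.09 and 0.09 m and angle between key_3's own z axis and vertical below 0.15 rad and linear speed of key_3 below 0.02 m/s)) or ((horizontal distance between key_3 and keyway below 0.006 m and z of key_3 in the frame of cash_box between 0.044 and 0.054 m and angle between key_3's own z axis and vertical below 0.12 rad and angle between the x axis of key_3 and the x axis of cash_box, either way round above 1.05 rad and linear speed of key_3 below 0.02 m/s) and (z of key_2 in the frame of key_stand between 0.003 and 0.013 m and x of key_2 in the frame of key_stand between -0.012 and 0.012 m and y of key_2 in the frame of key_stand between -0.09 and 0.09 m and angle between key_2's own z axis and vertical below 0.15 rad and linear speed of key_2 below 0.02 m/s) and (z of key_1 in the frame of key_stand between 0.003 and 0.013 m and x of key_1 in the frame of key_stand between -0.012 and 0.012 m and y of key_1 in the frame of key_stand between -0.09 and 0.09 m and angle between key_1's own z axis and vertical below 0.15 rad and linear speed of key_1 below 0.02 m/s)))); the robot touches nothing.
It fails at once if a candle or the lotion bottle is shifted by more than 20 mm or tipped (distance of any of candle_left, candle_mid, candle_back, lotion from where it was at the start of the episode above 0.02 m or angle between any of candle_left, candle_mid, candle_back, lotion's own z axis and vertical above 0.3 rad).
It also fails if it takes over 72 s, if anything falls off the work surface, if the arm or the gripper's body presses on something with over 40 N, if the wrist force passes 120 N, or if a joint passes its speed limit or range.

### The arm

A 6-joint arm with a two-finger parallel gripper is mounted at the origin on a cart in front of the work surface, level with it; the furniture and walls round the work are solid. World frame = base frame: x ahead of the robot, y to its left, z up, the work surface at z = 0. Lengths are in m, angles in rad, forces in N, time in s.
With the tool pointing down it reaches from about 0.35 to 0.85 m from the base axis. Payload 8.1 kg.
Tool frame: the origin (TCP) lies between the finger pads; the fingertips stand 19 mm ahead of it and the grasp point (between the pads) is the TCP; z points along the fingers, y is the direction in which the jaws open and shut (so a half turn about z gives the same grasp; the last joint's range is limited). The gripper opens to 93 mm and grips with 3 to 60 N. Pads are 15 mm wide; open, the fingers measure 128 mm over their backs; the gripper's body (75 mm by 188 mm) begins 65 mm behind the grasp point.
Start: joints at [-1.304, 0.13, 1.488, -0, 1.523, -0.085], TCP at [0.207, -0.563, 0.238] pointing down, gripper open.
Joint ranges: [-2.96, 2.96], [-0.89, 2.26], [0.02, 2.5], [-1.34, 4.48], [0, 2.73], [-2.66, 2.66]. Speed limits (rad/s): [2.39, 2.39, 2.79, 3.14, 3.14, 3.14].

### API

Orientations are given as a rotation vector (axis times angle).
In Python, from station import sense, imaging, env gives the robot as it stands. The module is installed in compiled form; this text tells all that it offers.
- The arm moves only by the tool jog_arm, never from a script. Its argument "rows" is text: rows parted by semicolons, each of 7 numbers parted by spaces: the shift along the tool's x, y, z in cm, then the turn, a rotation vector about the tool's x, y, z in rad, then the closure, from -1 (fully open) to 1 (shut), so that 0 is half open. A call has 1 to 12 rows; each row shifts and turns the pose as measured when the row begins, along the tool's axes as they then stand; what a row does not reach is not made up. A row lasts 1/10 s, in which the tool goes at most 50 mm and 8.59 degrees, less where a joint would pass 70% of its speed; a pose out of reach is approached as far as the arm can. A call is refused whole if a number of a shift passes 5 or a number of a turn 0.15, either way. A call with a gripper value outside its range is refused whole. The fingers move at their own pace and stop on an object; "force" is the grip in N (left out, the last holds). Time passes only in rows, so rows that do not move let the fingers close. It gives the time, the measured TCP pose, the force and the opening at its end, in the units of the state.
- sense(): the state, without advancing time (a new reading comes with each control period).
- imaging.camera(name): name is "scene" or "top" or "wrist"; returns a dict with "frame" (480x640x3 uint8, blue, green, red), "range_z" (480x640 float32, m along the optical axis (not along the pixel's ray), 0 where there is no reading), "vertical_fov" (degrees; the focal length in pixels is half the picture's height over the tangent of half this angle, whatever the lens; pixels are square), "cx", "cy" (the principal point, pixels), "k1" (the pictures are not rectified: a ray, as slopes to the right and down, at radius r is drawn at 1 + k1 r^2 times it, then the intrinsics apply), "rvec" (rotation vector, rad) and "tvec" (3), from world to camera coordinates, as OpenCV has them. Camera axes: x right, y down, z forward; pixel columns grow to the right and rows downward; lengths in m; the calibration is good to about 2 mm. A picture is of the moment at which its call begins.
- env.hand_in(): hands the job in, once; it reports no verdict.
The state is a dict: "time": time; "joints": joint angles; "joint_vel": joint speeds; "tau": joint torques, N m; "tool_pos": TCP position; "ee_rot": TCP orientation; "force": force on the tool from outside, world axes, zero at the start; "wrist_torque": the same for the moment, N m; "opening": finger opening in m.
Only numpy, scipy, OpenCV 4.12 (cv2) and the standard library are available. Lean on these libraries where they do the work, as an engineer would, in place of code of your own. Each camera call takes 0.05 s, during which the arm holds its last target.

## Working session

There is one attempt and no reset: what is moved stays moved. The work goes in short steps, Python scripts to look and compute and a tool call to move; the robot and the scene stay as the last step left them, time stands still between calls to the robot, and variables do not carry over. Pictures are saved under pics/ and viewed, and the job is handed in when it is done.

Besides the shell and the picture viewer there is one more tool, called after "Request:" in YAML: its name, and indented under it one key for each argument. jog_arm: Moves the arm, as the interface text tells. Its arguments: {"type":"object","properties":{"rows":{"type":"string"},"force":{"type":"number"}},"required":["rows"]}

```bash
mkdir -p pics; cat > h.py <<'E'
import numpy as np, cv2
from station import sense, imaging, env
def cam(n,save=None):
    c=imaging.camera(n)
    if save: cv2.imwrite('pics/'+save,c['frame'])
    return c
def cloud(c):
    h,w=c['range_z'].shape
    f=h/2/np.tan(np.radians(c['vertical_fov'])/2)
    K=np.array([[f,0,c['cx']],[0,f,c['cy']],[0,0,1]])
    u,v=np.meshgrid(np.arange(w),np.arange(h))
    p=np.stack([u,v],-1).reshape(-1,1,2).astype(np.float64)
    x=cv2.undistortPoints(p,K,np.array([c['k1'],0,0,0,0.])).reshape(h,w,2)
    z=c['range_z'].astype(float)
    P=np.dstack([x[...,0]*z,x[...,1]*z,z])
    R=cv2.Rodrigues(np.array(c['rvec'],float))[0]
    W=(P-np.array(c['tvec'],float).reshape(3))@R   # R^T (P-t)
    W[z==0]=np.nan
    return W
E
python3 - <<'E'
from h import *
s=sense();print(s)
for n in ['scene','top','wrist']:
    c=cam(n,n+'0.png'); W=cloud(c); np.save(n+'0.npy',W); print(n,c['vertical_fov'],c['k1'],c['rvec'],c['tvec'])
E
```

```text
{'time': 0.0, 'joints': array([-1.30439120e+00,  1.31137280e-01,  1.48927295e+00,  2.07943965e-05,
        1.52299111e+00, -8.53987247e-02]), 'joint_vel': array([-0.00058491,  0.00080834,  0.00175847, -0.00021426,  0.00105151,
        0.00104972]), 'tau': array([-4.65854882e-04, -5.59840608e+01, -4.91761816e+01,  7.69882975e-02,
        3.57874401e-02, -1.55616922e-04]), 'tool_pos': array([ 0.20664397, -0.56272883,  0.23660516]), 'ee_rot': array([-3.09134000e+00, -5.49449724e-01,  2.24155336e-04]), 'force': array([0.63956995, 0.44921183, 0.35503734]), 'wrist_torque': array([ 0.01033085, -0.01425395,  0.04211171]), 'opening': 0.09280906776475661}
scene 51.72059624986889 -0.12508355554329872 [ 1.03910874 -2.16000609  1.21658392] [0.463534   0.23253803 0.77959347]
top 54.91287678312088 -0.09171205615110573 [ 2.01751454 -2.17043267  0.25289783] [0.17922121 0.57250055 0.89732393]
wrist 62.15884686272882 0.02843021276144736 [-2.3814268   1.66312976  0.23478872] [-0.59940615 -0.03146039  0.39101375]
```

View pics/top0.png

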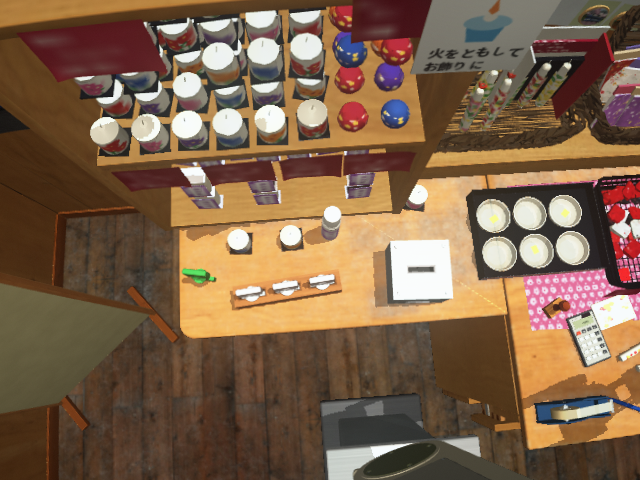

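View pics/scene0.png

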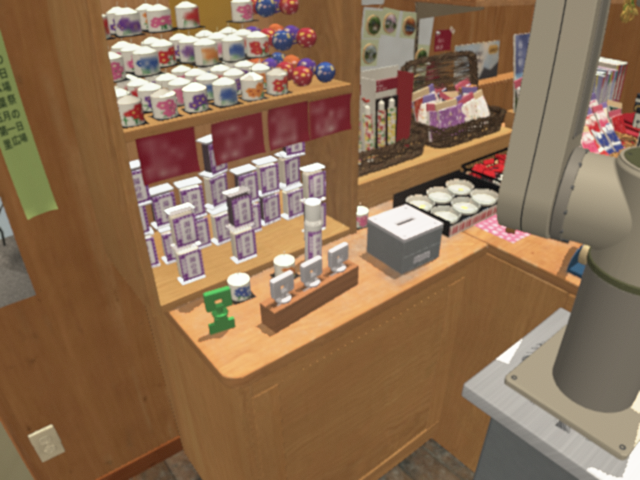

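```bash
python3 - <<'E'
import numpy as np
W=np.load('top0.npy');
print(W[::48,::64].round(3)[...,2]); 
for zc in [.0885,.048,.0925,.132,.066,.15,.0]:
    pass
E
```

```text
[[ 0.699  0.7    0.7    0.699  0.695  0.69   0.688  0.694  0.691  0.302]
 [ 0.608  0.663  0.653  0.441  0.488  0.48   0.475  0.626  0.624  0.284]
 [ 0.589  0.474  0.389  0.412  0.399  0.375  0.373  0.507  0.156  0.196]
 [-0.116  0.459  0.374  0.391  0.374  0.375  0.369  0.095  0.119  0.09 ]
 [-0.389 -0.525  0.252  0.14   0.112  0.021  0.019  0.002  0.024  0.018]
 [-0.407 -0.797 -0.807 -0.     0.001  0.002  0.003  0.001  0.017  0.026]
 [ 0.104 -0.129 -0.796 -0.001  0.1    0.056  0.003  0.088  0.002  0.002]
 [-0.049 -0.317 -0.789  0.002 -0.803 -0.806 -0.796 -0.535 -0.002  0.011]
 [-0.249 -0.637 -0.802 -0.804 -0.789 -0.8   -0.788 -0.605 -0.035 -0.001]
 [-0.466 -0.798 -0.793 -0.803 -0.796 -0.8   -0.361 -0.799 -0.802  0.001]]
```

The top picture shows the stand with its three keys at about (248,292), (286,287) and (321,281). The box keyway is at (421,269). The green decoy lies at (198,275), and the candles and bottle stand behind at (238,240), (290,236), (331,221) and (415,196). Next I measure these.

```bash
python3 - <<'E'
import numpy as np,cv2
W=np.load('top0.npy'); img=cv2.imread('pics/top0.png')
def reg(u0,v0,u1,v1,z0,z1):
    S=W[v0:v1,u0:u1]; m=(S[...,2]>z0)&(S[...,2]<z1); return S[m]
def rect(P):
    r=cv2.minAreaRect((P[:,:2]*1000).astype(np.float32)); return [np.round(x,1) for x in r],len(P),P[:,2].mean().round(4)
print('box',rect(reg(380,235,460,310,.08,.098)))
print('stand',rect(reg(225,265,350,310,.040,.052)))
for n,(a,b,c,d) in dict(k1=(232,278,265,302),k2=(268,275,303,300),k3=(303,270,340,295)).items():
    P=reg(a,b,c,d,.120,.145);print(n,rect(P),P.mean(0).round(4))
for n,(a,b,c,d,h) in dict(cl=(225,225,255,255,.066),cm=(278,224,305,250,.066),lo=(318,200,345,245,.15),cb=(402,180,432,212,.066)).items():
    P=reg(a,b,c,d,h-.01,h+.01);print(n,rect(P))
# slot in box
S=W[255:285,400:445];m=S[...,2]<.07
print('slot',rect(S[m]) if m.sum()>3 else m.sum())
big=cv2.resize(img[215:315,220:470],None,fx=3.2,fy=3.2,interpolation=cv2.INTER_CUBIC);cv2.imwrite('pics/crop0.png',big)
E
```

```text
box ([array([494.7, -57.5]), array([120.8, 121.2]), np.float64(87.0)], 3365, np.float64(0.0895))
stand ([array([482.2, 218. ]), array([ 45. , 225.1]), np.float64(5.6)], 1376, np.float64(0.0488))
k1 ([array([0., 0.]), array([0., 0.]), np.float64(0.0)], 0, np.float64(nan)) [nan nan nan]
k2 ([array([0., 0.]), array([0., 0.]), np.float64(0.0)], 0, np.float64(nan)) [nan nan nan]
k3 ([array([0., 0.]), array([0., 0.]), np.float64(0.0)], 0, np.float64(nan)) [nan nan nan]
cl ([array([596. , 316.3]), array([0., 0.]), np.float64(0.0)], 1, np.float64(0.0604))
cm ([array([598.9, 203.5]), array([0., 0.]), np.float64(0.0)], 1, np.float64(0.0592))
lo ([array([605.4, 115.9]), array([33. , 32.5]), np.float64(84.3)], 250, np.float64(0.1504))
cb ([array([653.1, -60.3]), array([ 3. , 54.5]), np.float64(36.2)], 9, np.float64(0.0668))
slot ([array([500.4, -62.5]), array([47.2, 12. ]), np.float64(84.6)], 123, np.float64(0.0485))<stdin>:6: RuntimeWarning: Mean of empty slice.
  ret = ret.dtype.type(ret / rcount)
<stdin>:10: RuntimeWarning: Mean of empty slice.
  ret = um.true_divide(
```

View pics/crop0.png

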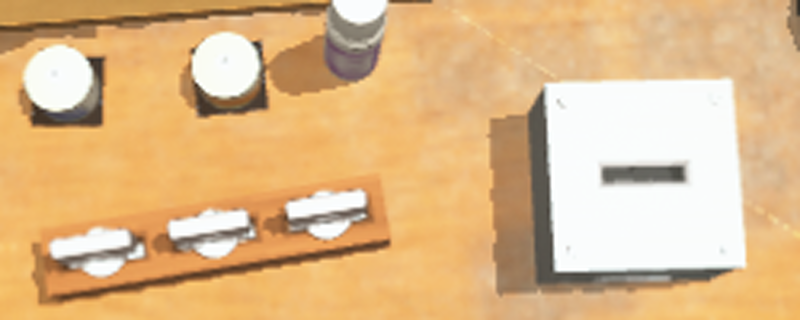

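```bash
python3 - <<'E'
import numpy as np,cv2
W=np.load('top0.npy')
def reg(u0,v0,u1,v1,z0,z1):
    S=W[v0:v1,u0:u1]; m=(S[...,2]>z0)&(S[...,2]<z1); return S[m]
def rect(P):
    r=cv2.minAreaRect((P[:,:2]*1000).astype(np.float32)); return [np.round(x,1) for x in r],len(P),P[:,2].mean().round(4)
for n,(a,b,c,d) in dict(k1=(232,278,265,302),k2=(268,275,303,300),k3=(303,270,340,295)).items():
    P=reg(a,b,c,d,.095,.105);print(n,rect(P),P.mean(0).round(4), np.nanmax(W[b:d,a:c,2]))
S=W[225:255,225:255,2]; print(np.nanpercentile(S,[50,80,95]))
for n,(a,b,c,d) in dict(cl=(222,225,255,255),cm=(275,224,305,250),cb=(402,180,432,212)).items():
    P=reg(a,b,c,d,.04,.062);print(n,rect(P),np.nanmax(W[b:d,a:c,2]))
# box edges: fit yaw via slot & box
P=reg(380,235,460,310,.085,.094);print(rect(P),P.mean(0))
# line fits: for the -x edge and +y edge
for ax in (0,1):
  for sgn in (-1,1):
    o=1-ax; q=P[:,o]; c=np.median(q); pts=[]
    for t in np.arange(c-.045,c+.046,.005):
        s=P[abs(q-t)<.003]; pts.append((t,(sgn*np.max(sgn*s[:,ax]))))
    pts=np.array(pts); k=np.polyfit(pts[:,0],pts[:,1],1); print(ax,sgn,np.degrees(np.arctan(k[0])).round(2), np.polyval(k,c).round(4))
S=W[258:280,404:440];print((S[...,2]*1000).round()[::1,::2].astype(int))
E
```

```text
k1 ([array([474.7, 291.5]), array([12.6, 47.9]), np.float64(6.3)], 148, np.float64(0.101)) [0.4743 0.291  0.101 ] 0.10571018274969234
k2 ([array([482.2, 218.5]), array([12.6, 50. ]), np.float64(5.5)], 155, np.float64(0.1011)) [0.4817 0.2188 0.1011] 0.10466222222154024
k3 ([array([489.2, 145.2]), array([12.4, 49.1]), np.float64(5.0)], 157, np.float64(0.101)) [0.4888 0.1451 0.101 ] 0.10491357989889741
[0.00414191 0.04543976 0.05029725]
cl ([array([595.6, 318.3]), array([41.7, 44.1]), np.float64(55.5)], 321, np.float64(0.0463)) 0.0604479180919604
cm ([array([596.5, 205.5]), array([44.1, 43.9]), np.float64(60.4)], 333, np.float64(0.0465)) 0.059173837910043714
cb ([array([655.9, -75.7]), array([35.7, 71.7]), np.float64(52.6)], 271, np.float64(0.0468)) 0.22135642501495117
([array([494.7, -57.5]), array([120.8, 121.2]), np.float64(87.0)], 3300, np.float64(0.0895)) [ 0.49416802 -0.05657402  0.08953627]
0 -1 1.2 0.4355
0 1 2.21 0.5545
1 -1 -2.72 -0.1166
1 1 -3.23 0.0025
[[                  88                   89                   91
                    93                   91                
[... 7839 characters left out ...]
       87                   89                   88
                    90                   88                   88
                    88                   89                   91
                    91                   90                   92]
 [                  87                   86                   91
                    93                   88                   90
                    90                   90                   89
                    90                   92                   89
                    89                   93                   90
                    92                   90                   90]]<stdin>:21: RuntimeWarning: invalid value encountered in cast
```

```bash
cat >> h.py <<'E'
from scipy.spatial.transform import Rotation as Ro
YB=np.radians(-2.8); YS=np.radians(5.6)
def plan(x,y,z,yaw,rows=None):
    """yaw: world angle of tool y axis (mod pi taken nearest unless full). prints tool-frame shift cm & rotvec"""
    s=sense();R=Ro.from_rotvec(s['ee_rot']);M=R.as_matrix()
    ty=np.array([np.cos(yaw),np.sin(yaw),0]);tz=np.array([0,0,-1.]);tx=np.cross(ty,tz)
    T=Ro.from_matrix(np.stack([tx,ty,tz],1))
    rv=(R.inv()*T).as_rotvec()
    d=M.T@(np.array([x,y,z])-s['tool_pos'])*100
    print('t',round(s['time'],2),'pos',s['tool_pos'].round(4),'yaw_y',np.degrees(np.arctan2(M[1,1],M[0,1])).round(2),'tilt',np.degrees(np.arccos(-M[2,2])).round(2),'q',s['joints'].round(2),'F',s['force'].round(1),'op',round(s['opening'],4))
    print('shift cm',d.round(2),'rot',rv.round(3))
E
python3 - <<'E'
from h import *
plan(.482,.218,.25,YS); plan(.482,.218,.25,YS+np.pi)
print(Ro.from_rotvec(sense()['ee_rot']).as_matrix().round(3))
E
```

```text
t 0.15 pos [ 0.2067 -0.5629  0.2368] yaw_y -69.84 tilt 0.08 q [-1.3   0.13  1.49 -0.    1.52 -0.09] F [-0.  -0.1 -0.5] op 0.0927
shift cm [ 52.76 -63.82  -1.22] rot [-1.000e-03 -1.000e-03 -1.317e+00]
t 0.15 pos [ 0.2067 -0.5629  0.2368] yaw_y -69.84 tilt 0.08 q [-1.3   0.13  1.49 -0.    1.52 -0.09] F [-0.  -0.1 -0.5] op 0.0927
shift cm [ 52.76 -63.82  -1.22] rot [-1.000e-03  1.000e-03  1.825e+00]
[[ 0.939  0.345 -0.   ]
 [ 0.345 -0.939  0.001]
 [ 0.    -0.001 -1.   ]]
```

View pics/wrist0.png

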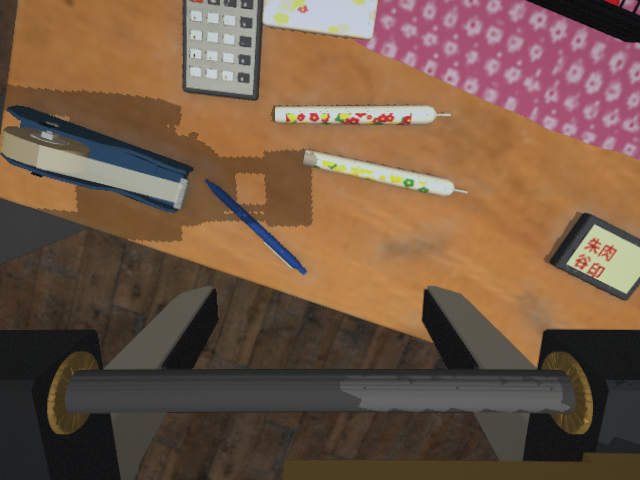

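The wrist picture shows only counter clutter: a stapler, a pen and candles. I'll go over the box first for a closer look.

```bash
python3 - <<'E'
from h import *
plan(.47,-.10,.27,YB)
c=cam('wrist');R=cv2.Rodrigues(np.array(c['rvec']))[0];C=-R.T@np.array(c['tvec']);s=sense()
M=Ro.from_rotvec(s['ee_rot']).as_matrix()
print('cam in tool',M.T@(C-s['tool_pos']),(M.T@R.T).round(3))
E
```

```text
t 0.15 pos [ 0.2067 -0.5629  0.2368] yaw_y -69.84 tilt 0.08 q [-1.3   0.13  1.49 -0.    1.52 -0.09] F [-0.  -0.1 -0.5] op 0.0927
shift cm [ 40.67 -34.38  -3.26] rot [-1.00e-03 -1.00e-03 -1.17e+00]
cam in tool [ 0.07699038  0.00014936 -0.14699341] [[-0.    -0.961 -0.275]
 [ 1.    -0.     0.   ]
 [-0.    -0.275  0.961]]
```

Request:
jog_arm:
  rows: "3.4 -2.9 -0.3 0 0 0 -1;3.4 -2.9 -0.3 0 0 0 -1;3.4 -2.9 -0.3 0 0 0 -1;3.4 -2.9 -0.3 0 0 0 -1;3.4 -2.9 -0.3 0 0 0 -1;3.4 -2.9 -0.3 0 0 0 -1;3.4 -2.9 -0.3 0 0 0 -1;3.4 -2.9 -0.3 0 0 0 -1;3.4 -2.9 -0.3 0 0 0 -1;3.4 -2.9 -0.3 0 0 0 -1;3.4 -2.9 -0.3 0 0 0 -1;3.4 -2.9 -0.3 0 0 0 -1"
  force: 30

```text
time: 1.4
tool_pos: [0.4754, -0.0817, 0.2718]
ee_rot: [-3.092, -0.533, 0.0]
force: [0.5, -0.9, 1.4]
opening: 0.0931
```

Request:
jog_arm:
  rows: "0 0 0 0 0 -0.14 -1;0 0 0 0 0 -0.14 -1;0 0 0 0 0 -0.14 -1;0 0 0 0 0 -0.14 -1;0 0 0 0 0 -0.14 -1;0 0 0 0 0 -0.14 -1;0 0 0 0 0 -0.14 -1;0 0 0 0 0 -0.14 -1"

```text
time: 2.2
tool_pos: [0.4773, -0.0734, 0.2709]
ee_rot: [-2.282, -2.151, -0.005]
force: [-1.0, -0.4, -0.2]
opening: 0.093
```

```bash
python3 - <<'E'
from h import *
plan(.495,-.10,.27,YB)
E
```

```text
t 2.2 pos [ 0.4773 -0.0734  0.2709] yaw_y -3.4 tilt 0.39 q [-0.26 -0.2   1.75  0.01  1.59 -0.2 ] F [-1.  -0.4 -0.2] op 0.093
shift cm [-2.55  1.92  0.07] rot [-0.002 -0.006 -0.01 ]
```

Request:
jog_arm:
  rows: "-4.2 1 0 0 0 -0.01 -1;-4 1 0 0 0 0 -1;0 0 0 0 0 0 -1"

```text
time: 2.5
tool_pos: [0.4936, -0.1573, 0.2701]
ee_rot: [-2.26, -2.174, -0.006]
force: [0.4, -0.1, -0.3]
opening: 0.0931
```

```bash
python3 - <<'E'
from h import *
plan(.495,-.15,.27,YB)
c=cam('wrist','w1.png');W=cloud(c);np.save('w1.npy',W)
m=(W[...,2]>.08)&(W[...,2]<.097);P=W[m];print(m.sum(),P.min(0),P.max(0),P[:,2].mean())
E
```

```text
t 2.5 pos [ 0.4936 -0.1573  0.2701] yaw_y -2.2 tilt 0.39 q [-0.41 -0.1   1.66  0.01  1.58 -0.37] F [ 0.4 -0.1 -0.3] op 0.0931
shift cm [0.73 0.11 0.02] rot [-0.002 -0.007  0.01 ]
37129 [ 0.43420088 -0.26552881  0.08000093] [0.76847843 0.00373244 0.0969997 ] 0.08837315312224851
```

View pics/w1.png

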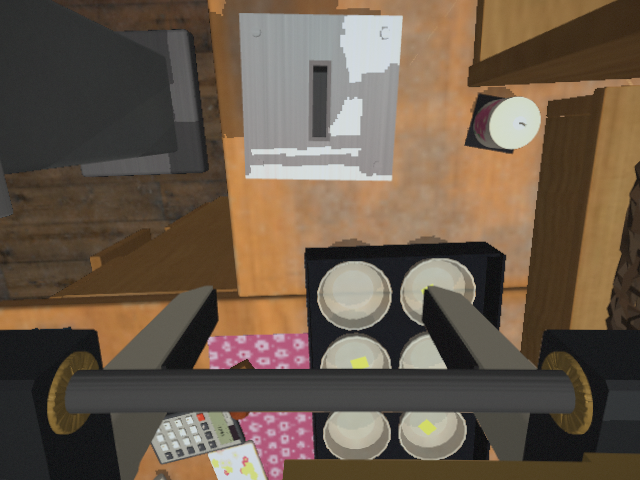

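```bash
cat >> h.py <<'E'
def pix(c,uv,z):
    h=c['range_z'].shape[0]; f=h/2/np.tan(np.radians(c['vertical_fov'])/2)
    K=np.array([[f,0,c['cx']],[0,f,c['cy']],[0,0,1]])
    x=cv2.undistortPoints(np.array(uv,float).reshape(-1,1,2),K,np.array([c['k1'],0,0,0,0.])).reshape(-1,2)
    R=cv2.Rodrigues(np.array(c['rvec'],float))[0];t=np.array(c['tvec'],float).reshape(3)
    C=-R.T@t; D=np.c_[x,np.ones(len(x))]@R
    return C+D*((z-C[2])/D[:,2])[:,None]
E
python3 - <<'E'
from h import *
c=cam('wrist');W=cloud(c)
m=((W[...,2]>.082)&(W[...,2]<.096)).astype(np.uint8); m[200:]=0;m[:,:230]=0;m[:,410:]=0
n,l,st,ce=cv2.connectedComponentsWithStats(m);i=1+np.argmax(st[1:,4]);P=W[l==i]
print(cv2.minAreaRect((P[:,:2]*1000).astype(np.float32)),P[:,2].mean())
print('box corners',pix(c,[[240,14],[402,15],[393,181],[246,178]],.0885).round(4)[:,:2])
print('corner mean',pix(c,[[240,14],[402,15],[393,181],[246,178]],.0885).mean(0))
print('slot outer',pix(c,[[309,61],[331,61],[331,139],[309,139]],.0885).round(4)[:,:2],pix(c,[[309,61],[331,61],[331,139],[309,139]],.0885).mean(0))
g=cv2.resize(c['frame'][40:160,260:380],None,fx=5,fy=5,interpolation=cv2.INTER_NEAREST);cv2.imwrite('pics/w1c.png',g)
E
```

```text
((497.4760437011719, -58.98308181762695), (120.40100860595703, 120.84867095947266), 86.87401580810547) 0.08848796662979239
box corners [[ 4.412e-01  4.800e-03]
 [ 5.600e-01 -5.000e-04]
 [ 5.551e-01 -1.212e-01]
 [ 4.346e-01 -1.141e-01]]
corner mean [ 0.49773395 -0.0577472   0.0885    ]
slot outer [[ 0.4903 -0.0284]
 [ 0.507  -0.029 ]
 [ 0.5053 -0.0859]
 [ 0.4877 -0.0852]] [ 0.49757452 -0.05711649  0.0885    ]
```

View pics/w1c.png

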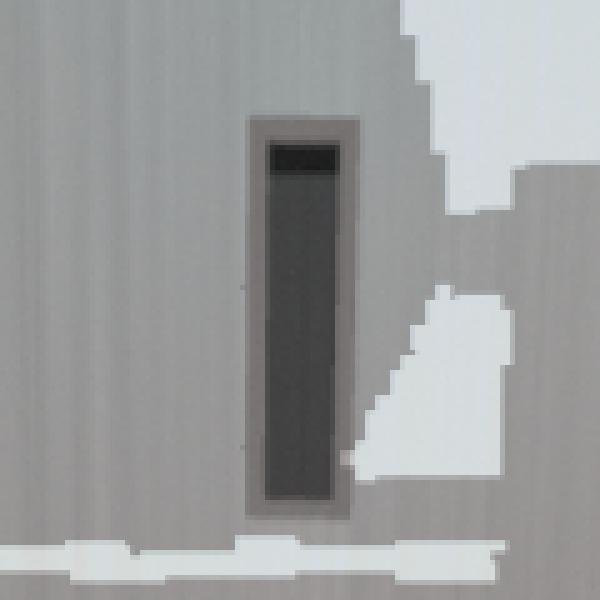

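The keyway outline in the crop runs from (309,63) to (331,144), centred at about x 0.4975, y -0.059. That agrees with the cover's outline. Next I look over the stand in the same way.

Request:
jog_arm:
  rows: "4.5 -0.2 0 0 0 -0.02 -1;4.5 -0.2 0 0 0 -0.03 -1;4.5 -0.2 0 0 0 -0.03 -1;4.5 0 0 0 0 -0.03 -1;4.5 0 0 0 0 -0.03 -1;4.5 0 0 0 0 0 -1;0 0 0 0 0 0 -1"

```text
time: 3.3
tool_pos: [0.4742, 0.1305, 0.2725]
ee_rot: [-2.092, -2.331, -0.012]
force: [-0.3, 0.4, -0.6]
opening: 0.093
```

```bash
python3 - <<'E'
from h import *
plan(.482,.218,.27,YS)
c=cam('wrist','w2.png');W=cloud(c);np.save('w2.npy',W)
def rect(m):
    n,l,st,ce=cv2.connectedComponentsWithStats(m.astype(np.uint8))
    for i in range(1,n):
        if st[i,4]>150:
            P=W[l==i];r=cv2.minAreaRect((P[:,:2]*1000).astype(np.float32));print(st[i],[np.round(a,1) for a in r],P.mean(0).round(4))
print('tops');rect((W[...,2]>.097)&(W[...,2]<.104))
print('stand');rect((W[...,2]>.044)&(W[...,2]<.0515))
E
```

```text
t 3.3 pos [0.4742 0.1305 0.2725] yaw_y 6.19 tilt 0.71 q [ 0.16 -0.18  1.73  0.01  1.59  0.05] F [-0.3  0.4 -0.6] op 0.093
shift cm [8.61 1.72 0.35] rot [-0.001 -0.012  0.01 ]
tops
[339   0  19  52 850] [array([478.7, 281.5]), array([12.5, 33.1]), np.float64(4.7)] [0.4784 0.2818 0.1   ]
[598  65  42  81 437] [array([683.6, 242.8]), array([27.4, 61.1]), np.float64(26.1)] [0.685  0.2391 0.1027]
[ 336   87   18   68 1017] [array([484.6, 216.1]), array([11.9, 49.4]), np.float64(5.4)] [0.4844 0.2167 0.1001]
[334 185  16  59 838] [array([491.4, 143.3]), array([11.9, 48.5]), np.float64(5.2)] [0.4912 0.1438 0.1   ]
[453 239  44  44 338] [array([602.4, 119.1]), array([38.8, 24.5]), np.float64(57.3)] [0.5987 0.1219 0.1011]
[544 315  44  15 338] [array([695.1,  71.2]), array([34.8, 13.9]), np.float64(8.4)] [0.6938 0.0715 0.1028]
stand
[ 316    0   56  245 7174] [array([485.7, 208.3]), array([ 44.6, 209.5]), np.float64(5.3)] [0.4844 0.215  0.0479]
[ 468    0   46   38 1264] [array([598.7, 311.5]), array([36.8, 27.6]), np.float64(4.9)] [0.5977 0.3127 0.0472]
[553  78  23  59 297] [array([677.1, 248.7]), array([48.2,  3. ]), np.float64(87.8)] [0.6769 0.2489 0.0477]
[ 442  131   42   42 1126] [array([599.2, 203.6]), array([35.6, 37.2]), np.float64(57.4)] [0.5982 0.2033 0.047 ]
[629 256  11  43 217] [array([788.3, 102.1]), array([ 3.9, 41.4]), np.float64(5.6)] [0.7891 0.0982 0.0472]
[274 331 114  21 394] [array([5.002e+02, 1.000e-01]), array([  2.3, 119.2]), np.float64(87.1)] [4.995e-01 2.000e-04 4.780e-02]
[459 413  20  24 239] [array([662.1, -88.2]), array([14.8, 32.9]), np.float64(34.7)] [ 0.6622 -0.0855  0.0465]
```

View pics/w2.png

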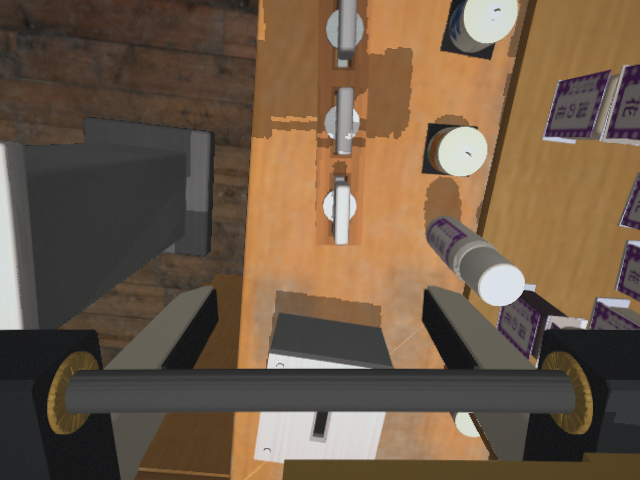

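The wrist picture shows keys at (345,30), (343,120) and (342,210), with the bottle at (475,260). Both cameras agree on the key-to-keyway offset to about 1 mm. I'll take the key nearest the box first.

```bash
python3 - <<'E'
from h import *
plan(.4905,.1438,.16,YS)
E
```

```text
t 3.35 pos [0.4746 0.1285 0.2724] yaw_y 6.15 tilt 0.64 q [ 0.15 -0.18  1.73  0.01  1.59  0.04] F [-1.3  0.9 -0.4] op 0.0933
shift cm [ 1.23  1.76 11.26] rot [-0.001 -0.011  0.01 ]
```

Request:
jog_arm:
  rows: "0.4 0.6 3.7 0 -0.01 0.01 -1;0.4 0.6 3.7 0 0 0 -1;0.4 0.6 3.7 0 0 0 -1;0 0 0 0 0 0 -1"

```text
time: 3.75
tool_pos: [0.4919, 0.1427, 0.1611]
ee_rot: [2.106, 2.327, 0.005]
force: [-0.7, -0.5, -0.7]
opening: 0.093
```

```bash
python3 - <<'E'
from h import *
plan(.4905,.1438,.0895,YS)
E
```

```text
t 3.75 pos [0.4919 0.1427 0.1611] yaw_y 5.68 tilt 0.25 q [ 0.18 -0.06  1.83 -0.    1.37  0.08] F [-0.7 -0.5 -0.7] op 0.093
shift cm [ 0.12 -0.16  7.16] rot [0.004 0.    0.001]
```

Request:
jog_arm:
  rows: "0.1 -0.1 3.5 0 0 0 -1;0 0 2.6 0 0 0 -1;0 0 0.8 0 0 0 -1;0 0 0.2 0 0 0 -1"

```text
time: 4.15
tool_pos: [0.4937, 0.1414, 0.095]
ee_rot: [2.107, 2.321, 0.01]
force: [0.9, -0.1, 1.1]
opening: 0.0929
```

```bash
python3 - <<'E'
from h import *
plan(.4905,.1438,.0895,YS)
E
```

```text
t 4.15 pos [0.4937 0.1414 0.095 ] yaw_y 5.54 tilt 0.55 q [ 0.18  0.01  1.89 -0.    1.24  0.08] F [ 0.9 -0.1  1.1] op 0.0929
shift cm [ 0.27 -0.3   0.55] rot [ 0.01   0.001 -0.001]
```

Request:
jog_arm:
  rows: "0.2 -0.3 0.4 0.01 0 0 -1;0.1 -0.1 0.3 0 0 0 -1;0 0 0 0 0 0 -1"

```text
time: 4.45
tool_pos: [0.4919, 0.144, 0.0925]
ee_rot: [2.11, 2.323, 0.005]
force: [-0.3, 0.1, 0.2]
opening: 0.0927
```

```bash
python3 - <<'E'
from h import *
plan(.4905,.1438,.0895,YS)
E
```

```text
t 4.45 pos [0.4919 0.144  0.0925] yaw_y 5.49 tilt 0.26 q [ 0.19  0.01  1.89 -0.    1.24  0.09] F [-0.3  0.1  0.2] op 0.0927
shift cm [-0.01 -0.15  0.3 ] rot [ 0.005  0.    -0.002]
```

Request:
jog_arm:
  rows: "0 -0.1 0.4 0 0 0 -1;0 0 0.2 0 0 0 0;0 0 0 0 0 0 0.5"

```text
time: 4.75
tool_pos: [0.4922, 0.1443, 0.088]
ee_rot: [2.109, 2.322, 0.009]
force: [-0.3, -0.5, 0.1]
opening: 0.0811
```

```bash
python3 - <<'E'
from h import *
plan(.4905,.1438,.0895,YS)
E
```

```text
t 4.75 pos [0.4922 0.1443 0.088 ] yaw_y 5.51 tilt 0.45 q [ 0.19  0.01  1.89 -0.    1.23  0.09] F [-0.3 -0.5  0.1] op 0.0811
shift cm [-0.03 -0.17 -0.15] rot [ 0.008 -0.    -0.002]
```

Request:
jog_arm:
  rows: "0 -0.2 -0.2 0.008 0 0 1;0 0 0 0 0 0 1;0 0 0 0 0 0 1;0 0 0 0 0 0 1;0 0 0 0 0 0 1;0 0 0 0 0 0 1;0 0 0 0 0 0 1"
  force: 30

```text
time: 5.45
tool_pos: [0.49, 0.1441, 0.0902]
ee_rot: [-2.111, -2.325, 0.001]
force: [0.1, 0.1, 0.1]
opening: 0.0255
```

```bash
python3 - <<'E'
from h import *
plan(.4905,.1438,.0895,YS)
E
```

```text
t 5.45 pos [0.49   0.1441 0.0902] yaw_y 5.52 tilt 0.06 q [0.19 0.01 1.89 0.   1.24 0.09] F [0.1 0.1 0.1] op 0.0255
shift cm [-0.04  0.04  0.07] rot [-0.001 -0.    -0.001]
```

Request:
jog_arm:
  rows: "0 0 0 0 0 0 1;0 0 0 0 0 0 1;0 0 0 0 0 0 1;0 0 0 0 0 0 1"

```text
time: 5.85
tool_pos: [0.49, 0.1441, 0.0902]
ee_rot: [-2.111, -2.325, 0.001]
force: [1.0, 0.3, -0.3]
opening: 0.0116
```

```bash
python3 - <<'E'
from h import *
plan(.4905,.1438,.0895,YS)
c=cam('wrist','w3.png')
E
```

```text
t 5.85 pos [0.49   0.1441 0.0902] yaw_y 5.52 tilt 0.06 q [0.19 0.01 1.89 0.   1.24 0.09] F [ 1.   0.3 -0.3] op 0.0116
shift cm [-0.03  0.05  0.07] rot [-0.001 -0.    -0.001]
```

View pics/w3.png

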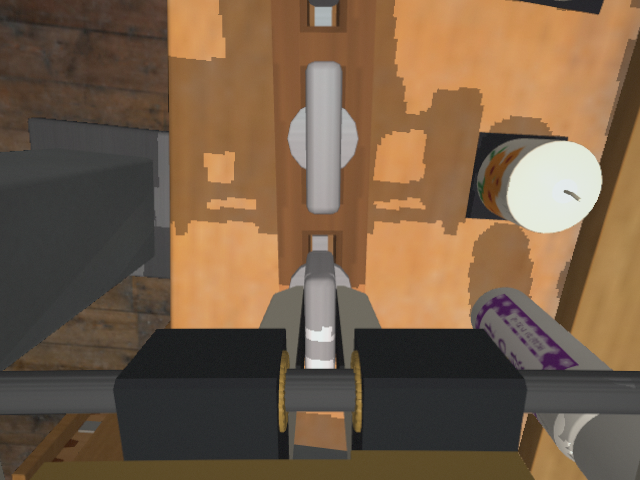

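The key is gripped with an opening of 11.6 mm. Its bow is between the pads, with the far top edge at (320,252). I check its y within the grip, then lift.

```bash
python3 - <<'E'
from h import *
c=cam('wrist');W=cloud(c);s=sense();M=Ro.from_rotvec(s['ee_rot']).as_matrix()
L=(W-s['tool_pos'])@M
m=(abs(L[...,1])<.012)&(W[...,2]>.097)&(W[...,2]<.104)&(abs(L[...,0])<.06)
n,l,st,ce=cv2.connectedComponentsWithStats(m.astype(np.uint8))
for i in range(1,n):
    if st[i,4]>60:
        q=L[l==i];print(st[i],np.percentile(q[:,0],[0,2,50,98,100]).round(4),q[:,1].mean().round(4),W[l==i][:,2].mean())
print((pix(c,[[320,252]],.1005)-s['tool_pos'])@M)
E
```

```text
[ 306  178   34   36 1121] [0.0475 0.0482 0.0543 0.0598 0.06  ] 0.0015 0.10002488313862985
[ 286  275   65   94 3161] [-0.0151 -0.0131  0.0073  0.0229  0.0241] 0.0003 0.1001728325788777
[[ 0.03390208  0.0006041  -0.01032759]]
```

Request:
jog_arm:
  rows: "0 0 -1 0 0 0 1;0 0 -3 0 0 0 1;0 0 -4 0 0 0 1;0 0 -2 0 0 0 1;0 0 0 0 0 0 1"

```text
time: 6.45
tool_pos: [0.4904, 0.1439, 0.1948]
ee_rot: [2.112, 2.325, 0.0]
force: [-0.3, 0.9, -2.2]
opening: 0.012
```

```bash
python3 - <<'E'
from h import *
plan(.503,-.1318,.19,np.radians(-2.9))
c=cam('wrist','w4.png')
E
```

```text
t 6.45 pos [0.4904 0.1439 0.1948] yaw_y 5.5 tilt 0.02 q [ 0.19 -0.09  1.79 -0.    1.44  0.09] F [-0.3  0.9 -2.2] op 0.012
shift cm [-27.57  -1.39   0.49] rot [0.    0.    0.147]
```

View pics/w4.png

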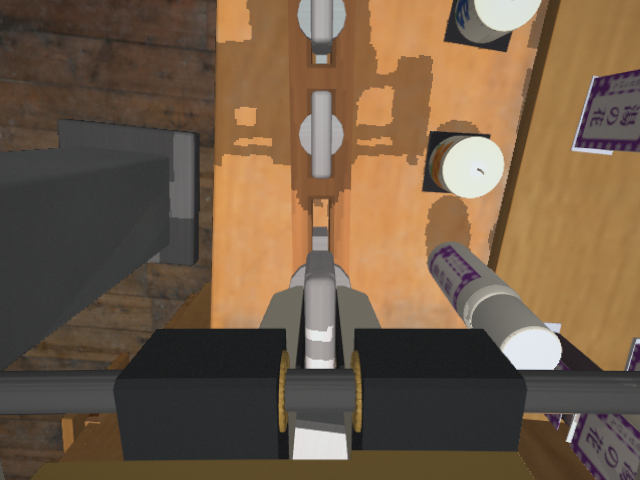

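```bash
python3 - <<'E'
from h import *
plan(.4961,-.0583,.19,np.radians(-2.9))
E
```

```text
t 6.5 pos [0.49   0.1438 0.1935] yaw_y 5.5 tilt 0.05 q [ 0.19 -0.09  1.79 -0.    1.44  0.09] F [ 0.2  0.  -0.9] op 0.0117
shift cm [-20.18  -1.33   0.35] rot [-0.001  0.     0.147]
```

Request:
jog_arm:
  rows: "-4 -0.2 0 0 0 0.04 1;-4 0 0 0 0 0.04 1;-4 0 0 0 0 0.04 1;-4 0.1 0 0 0 0.03 1;-3 0.3 0 0 0 0 1;-1 0 0 0 0 0 1;0 0 0 0 0 0 1"

```text
time: 7.2
tool_pos: [0.4896, -0.061, 0.1821]
ee_rot: [-2.275, -2.15, 0.014]
force: [0.2, 0.8, -1.1]
opening: 0.0116
```

```bash
python3 - <<'E'
from h import *
plan(.4961,-.0583,.18,np.radians(-2.9))
E
```

```text
t 7.2 pos [ 0.4896 -0.061   0.1821] yaw_y -3.23 tilt 0.86 q [-0.23 -0.11  1.84 -0.    1.43 -0.17] F [ 0.2  0.8 -1.1] op 0.0116
shift cm [0.3  0.63 0.2 ] rot [-0.015 -0.002 -0.006]
```

Request:
jog_arm:
  rows: "0.3 0.6 0 -0.015 0 -0.006 1;0 0 0 0 0 0 1;0 0 0 0 0 0 1"

```text
time: 7.5
tool_pos: [0.4954, -0.055, 0.18]
ee_rot: [-2.271, -2.165, -0.002]
force: [0.5, 0.2, -0.9]
opening: 0.0117
```

```bash
python3 - <<'E'
from h import *
plan(.4961,-.0583,.175,np.radians(-2.9))
c=cam('wrist','w5.png')
c=cam('scene','s5.png')
c=cam('top','t5.png');cv2.imwrite('pics/t5c.png',cv2.resize(c['frame'][220:320,360:480],None,fx=5,fy=5))
E
```

```text
t 7.5 pos [ 0.4954 -0.055   0.18  ] yaw_y -2.74 tilt 0.22 q [-0.22 -0.11  1.84  0.    1.42 -0.17] F [ 0.5  0.2 -0.9] op 0.0117
shift cm [-0.33  0.09  0.5 ] rot [-0.002 -0.003  0.003]
```

View pics/w5.png

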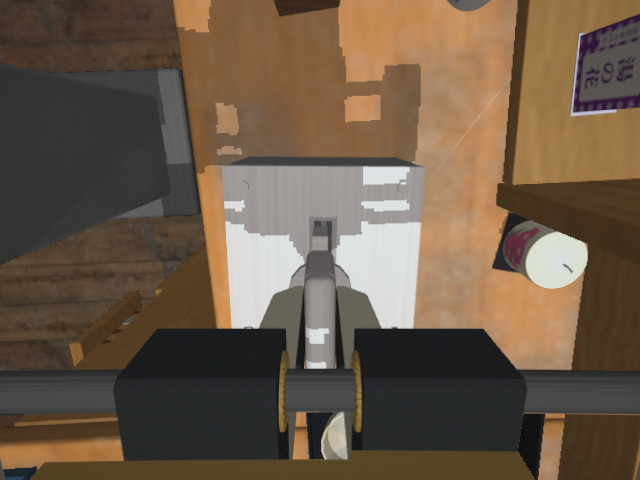

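View pics/s5.png

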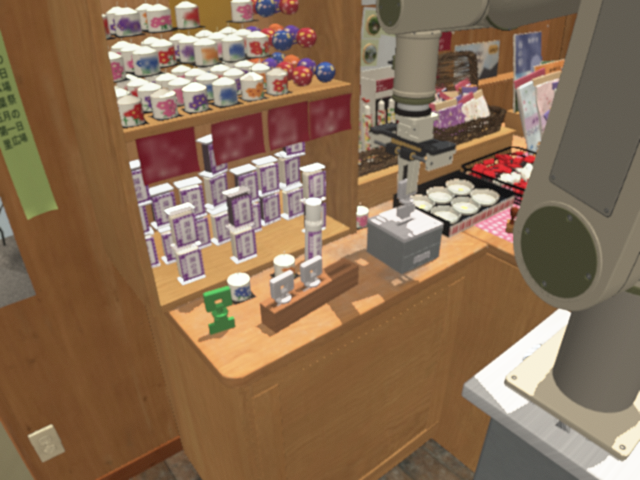

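The wrist view shows the slot's far end at (322,217), in line with the key's bow at u≈320. I'll correct and work out the slot end's position.

```bash
python3 - <<'E'
from h import *
c=cam('wrist')
g=cv2.resize(c['frame'][200:270,280:370],None,fx=7,fy=7,interpolation=cv2.INTER_NEAREST);cv2.imwrite('pics/w5c.png',g)
s=sense();M=Ro.from_rotvec(s['ee_rot']).as_matrix()
p=pix(c,[[309,217],[336,217]],.0885);print(p,(p-s['tool_pos'])@M)
E
```

```text
[[ 0.49059113 -0.03029514  0.0885    ]
 [ 0.5071195  -0.03109739  0.0885    ]] [[ 0.02483224 -0.00612253  0.09200541]
 [ 0.02483283  0.01042529  0.09198842]]
```

View pics/w5c.png

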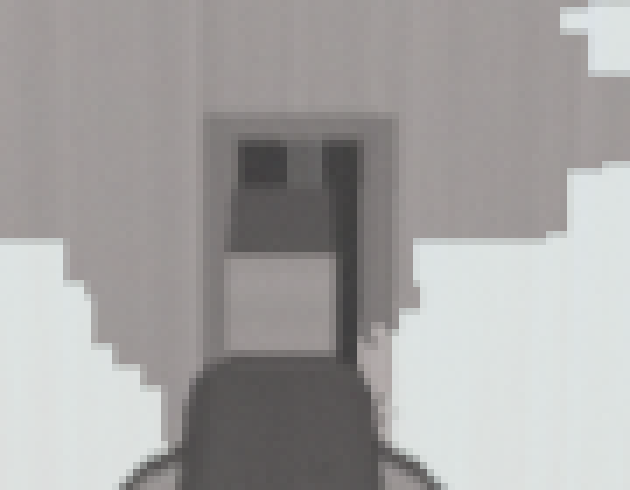

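Request:
jog_arm:
  rows: "-0.35 0.17 0 0 0 0 1;0 0 0.3 0 0 0 1;0 0 0 0 0 0 1"

```text
time: 8.0
tool_pos: [0.4975, -0.0592, 0.1776]
ee_rot: [-2.272, -2.166, -0.003]
force: [-0.3, -0.2, -2.0]
opening: 0.0117
```

```bash
python3 - <<'E'
from h import *
plan(.497,-.0587,.1307,np.radians(-2.9))
c=cam('wrist')
g=cv2.resize(c['frame'][200:270,280:370],None,fx=7,fy=7,interpolation=cv2.INTER_NEAREST);cv2.imwrite('pics/w6c.png',g)
E
```

```text
t 8.0 pos [ 0.4975 -0.0592  0.1776] yaw_y -2.73 tilt 0.17 q [-0.22 -0.1   1.83  0.    1.41 -0.18] F [-0.3 -0.2 -2. ] op 0.0117
shift cm [ 0.03 -0.05  4.69] rot [-0.    -0.003  0.003]
```

View pics/w6c.png

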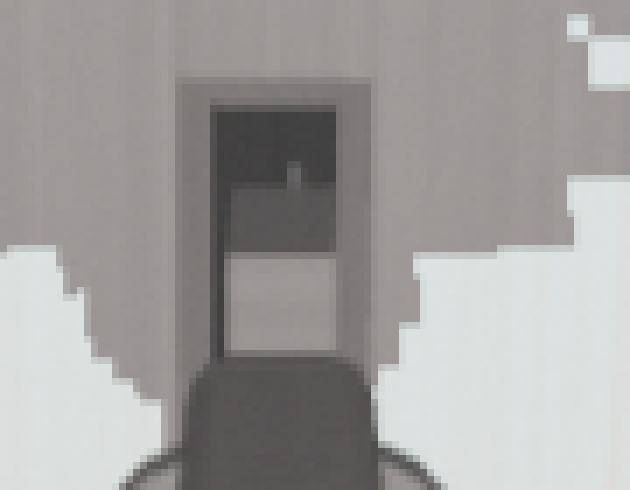

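```bash
python3 - <<'E'
from h import *
c=cam('wrist');s=sense();M=Ro.from_rotvec(s['ee_rot']).as_matrix()
z=s['tool_pos'][2]-.0817
for zz,v in [(z,226.4),(z+.009,236.2)]: print((pix(c,[[320.4,v]],zz)-s['tool_pos'])@M)
p=pix(c,[[305.3,211.5],[333.1,211.5]],.0885);print((p-s['tool_pos'])@M)
E
```

```text
[[0.02116614 0.00086313 0.08175864]]
[[0.01759408 0.00084549 0.07274879]]
[[ 0.02853312 -0.00824427  0.08955784]
 [ 0.02852463  0.00855063  0.08956186]]
```

The slot and the bit now line up to within 1 mm, so I push down.

Request:
jog_arm:
  rows: "0 -0.05 0.5 0 0 0 1;0 0 0.8 0 0 0 1;0 0 0.8 0 0 0 1;0 0 0.8 0 0 0 1;0 0 0.8 0 0 0 1;0 0 0.6 0 0 0 1;0 0 0.4 0 0 0 1"

```text
time: 8.8
tool_pos: [0.4972, -0.0593, 0.1296]
ee_rot: [-2.273, -2.167, -0.003]
force: [-20.4, 2.2, 43.5]
opening: 0.0117
```

```bash
python3 - <<'E'
from h import *
plan(.497,-.0592,.1307,np.radians(-2.9))
E
```

```text
t 8.8 pos [ 0.4972 -0.0593  0.1296] yaw_y -2.74 tilt 0.14 q [-0.22 -0.06  1.88  0.    1.32 -0.18] F [-20.4   2.2  43.5] op 0.0117
shift cm [ 0.01 -0.02 -0.11] rot [ 0.    -0.002  0.003]
```

Request:
jog_arm:
  rows: "0 -0.08 -0.1 0 0 0 1;0 0 0 0 0 0 1"

```text
time: 9.0
tool_pos: [0.497, -0.0594, 0.1314]
ee_rot: [-2.274, -2.168, -0.004]
force: [-0.9, -0.3, -1.3]
opening: 0.0116
```

```bash
python3 - <<'E'
from h import *
plan(.497,-.0592,.1307,np.radians(-2.9));print(sense()['wrist_torque'])
E
```

```text
t 9.0 pos [ 0.497  -0.0594  0.1314] yaw_y -2.74 tilt 0.16 q [-0.22 -0.06  1.88  0.    1.32 -0.18] F [-0.9 -0.3 -1.3] op 0.0116
shift cm [ 0.02 -0.01  0.07] rot [ 0.002 -0.002  0.003]
[ 0.00595484 -0.04606205 -0.01847826]
```

Request:
jog_arm:
  rows: "0 0 0.1 0 0 0 1;0 0 0 0 0 -0.1 1;0 0 0 0 0 -0.1 1;0 0 0 0 0 -0.1 1"

```text
time: 9.4
tool_pos: [0.4972, -0.0593, 0.1297]
ee_rot: [1.914, 2.491, 0.005]
force: [-1.3, 0.4, 2.7]
opening: 0.0121
```

```bash
python3 - <<'E'
from h import *
plan(.497,-.0592,.1307,np.radians(-2.9));print(sense()['wrist_torque'])
E
```

```text
t 9.4 pos [ 0.4972 -0.0593  0.1297] yaw_y 14.93 tilt 0.18 q [-0.22 -0.06  1.89  0.    1.32 -0.48] F [-1.3  0.4  2.7] op 0.0121
shift cm [ 0.01 -0.02 -0.1 ] rot [ 0.002 -0.002  0.311]
[ 0.09631371  0.10371025 -0.04450917]
```

Request:
jog_arm:
  rows: "0 0 0 0 0 -0.08 1;0 0 0 0 0 -0.08 1;0 0 0 0 0 -0.08 1"

```text
time: 9.7
tool_pos: [0.4971, -0.0594, 0.1296]
ee_rot: [1.587, 2.711, 0.004]
force: [-2.8, 0.3, 4.2]
opening: 0.0123
```

```bash
python3 - <<'E'
from h import *
plan(.497,-.0592,.1307,np.radians(-2.9));print(sense()['wrist_torque'])
E
```

```text
t 9.7 pos [ 0.4971 -0.0594  0.1296] yaw_y 29.32 tilt 0.14 q [-0.22 -0.06  1.89  0.    1.32 -0.74] F [-2.8  0.3  4.2] op 0.0123
shift cm [ 0.02  0.   -0.11] rot [ 0.002 -0.002  0.562]
[-0.03278088  0.39156143 -0.04419757]
```

Request:
jog_arm:
  rows: "0 0 0 0 0 -0.06 1;0 0 0 0 0 -0.06 1"

```text
time: 9.9
tool_pos: [0.4969, -0.0595, 0.1296]
ee_rot: [-1.413, -2.806, -0.003]
force: [-2.0, 0.3, 3.3]
opening: 0.0118
```

```bash
python3 - <<'E'
from h import *
plan(.497,-.0592,.1307,np.radians(-2.9));print(sense()['wrist_torque'])
c=cam('wrist','w7.png')
E
```

```text
t 9.9 pos [ 0.4969 -0.0595  0.1296] yaw_y 36.54 tilt 0.12 q [-0.22 -0.06  1.89  0.    1.32 -0.86] F [-2.   0.3  3.3] op 0.0118
shift cm [ 0.02  0.02 -0.11] rot [ 0.001 -0.002  0.688]
[ 0.01970298  0.24811035 -0.02432044]
```

View pics/w7.png

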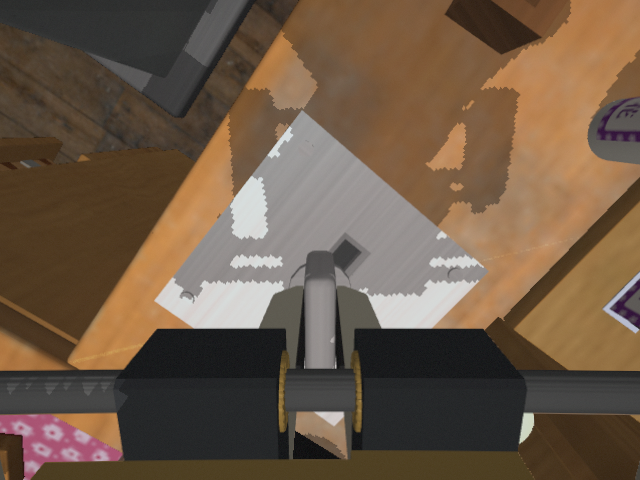

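The key is past 39° with no stop, and the view shows it turned with the tool. It must be the right one, so I carry on to the stop.

Request:
jog_arm:
  rows: "0 0 0 0 0 -0.1 1;0 0 0 0 0 -0.1 1;0 0 0 0 0 -0.1 1;0 0 0 0 0 -0.1 1;0 0 0 0 0 -0.1 1;0 0 0 0 0 -0.08 1"

```text
time: 10.55
tool_pos: [0.4966, -0.0595, 0.1296]
ee_rot: [-0.525, -3.097, -0.003]
force: [-2.3, -0.4, 3.7]
opening: 0.0119
```

```bash
python3 - <<'E'
from h import *
plan(.497,-.0592,.1307,np.radians(-2.9));print(sense()['wrist_torque'])
E
```

```text
t 10.55 pos [ 0.4966 -0.0595  0.1296] yaw_y 70.74 tilt 0.13 q [-0.22 -0.06  1.89  0.    1.32 -1.46] F [-2.3 -0.4  3.7] op 0.0119
shift cm [-0.02  0.04 -0.11] rot [ 1.000e-03 -2.000e-03  1.285e+00]
[ 0.10746157  0.19671895 -0.06738502]
```

Request:
jog_arm:
  rows: "0 0 0 0 0 -0.07 1;0 0 0 0 0 -0.05 1;0 0 0 0 0 -0.04 1"

```text
time: 10.85
tool_pos: [0.4966, -0.0595, 0.1296]
ee_rot: [-0.27, -3.129, -0.004]
force: [-1.7, 1.0, 3.6]
opening: 0.0117
```

```bash
python3 - <<'E'
from h import *
plan(.497,-.0592,.1307,np.radians(-2.9));print(sense()['wrist_torque'])
c=cam('wrist','w8.png'); cam('scene','s8.png')
E
```

```text
t 10.85 pos [ 0.4966 -0.0595  0.1296] yaw_y 80.12 tilt 0.14 q [-0.22 -0.06  1.89  0.    1.32 -1.62] F [-1.7  1.   3.6] op 0.0117
shift cm [-0.04  0.03 -0.11] rot [ 1.000e-03 -3.000e-03  1.449e+00]
[ 0.13425179  0.17409403 -0.33960525]
```

View pics/w8.png

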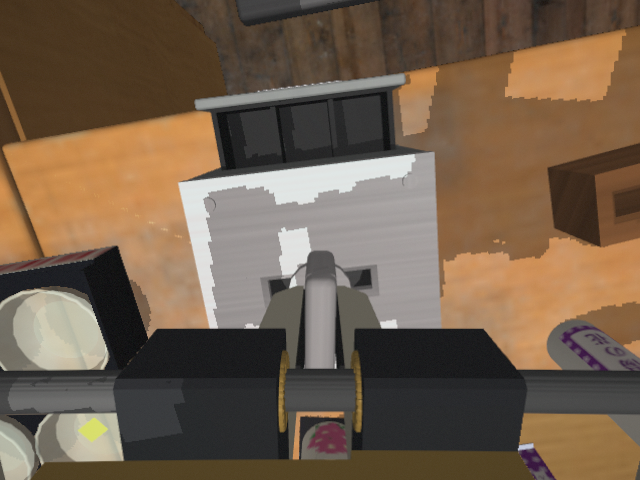

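View pics/s8.png

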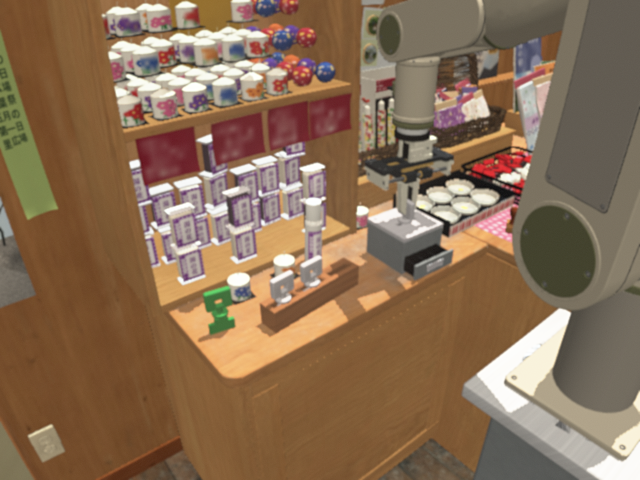

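The drawer stands out fully (wrist view, tray at (305,130)) and the torque shows the stop has been reached. I release and rise.

Request:
jog_arm:
  rows: "0 0 0.05 0 0 0 1;0 0 0 0 0 0 0.5;0 0 0 0 0 0 0;0 0 0 0 0 0 0;0 0 0 0 0 0 0;0 0 0 0 0 0 0"

```text
time: 11.55
tool_pos: [0.4967, -0.0594, 0.1286]
ee_rot: [-0.284, -3.128, -0.004]
force: [-0.6, -0.1, -0.2]
opening: 0.045
```

```bash
python3 - <<'E'
from h import *
plan(.497,-.0592,.1307,np.radians(-2.9))
E
```

```text
t 11.55 pos [ 0.4967 -0.0594  0.1286] yaw_y 79.61 tilt 0.15 q [-0.22 -0.06  1.89  0.    1.32 -1.61] F [-0.6 -0.1 -0.2] op 0.045
shift cm [-0.03  0.03 -0.21] rot [ 1.00e-03 -3.00e-03  1.44e+00]
```

Request:
jog_arm:
  rows: "0 0 -1 0 0 0 0;0 0 -3 0 0 0 0;0 0 -4 0 0 0 0;0 0 -4 0 0 0 0;0 0 -2 0 0 0 0;0 -4 0 0 0 0 0;0 -4 0 0 0 0 0;0 -4 0 0 0 0 0;0 0 0 0 0 0 0"

```text
time: 12.45
tool_pos: [0.4746, -0.1804, 0.281]
ee_rot: [0.278, 3.126, -0.0]
force: [0.4, 0.0, 0.0]
opening: 0.0463
```

```bash
python3 - <<'E'
from h import *
plan(.497,-.0592,.1307,np.radians(-2.9))
W0=np.load('top0.npy')
c=cam('top','t9.png');W=cloud(c);cam('scene','s9.png');cam('wrist','w9.png')
cv2.imwrite('pics/t9c.png',cv2.resize(c['frame'][170:320,180:480],None,fx=2.6,fy=2.6))
def r(u0,v0,u1,v1,z0,z1,W=W):
    S=W[v0:v1,u0:u1];m=(S[...,2]>z0)&(S[...,2]<z1);P=S[m]
    if len(P)<5: return len(P)
    q=cv2.minAreaRect((P[:,:2]*1000).astype(np.float32));return [np.round(x,1) for x in q],len(P),P[:,2].mean().round(4)
print('key lock',r(395,240,450,295,.133,.146)); 
for n,b in dict(k1=(232,278,265,302),k2=(268,275,303,300)).items(): print(n,r(*b,.095,.105))
for n,b in dict(cl=(222,225,255,255),cm=(275,224,305,250),cb=(402,180,432,212)).items(): print(n,r(*b,.04,.062),r(*b,.04,.062,W0))
print('lo',r(318,200,345,245,.14,.16),r(318,200,345,245,.14,.16,W0))
E
```

```text
t 12.45 pos [ 0.4746 -0.1804  0.281 ] yaw_y 79.85 tilt 0.21 q [-0.47 -0.14  1.68  0.    1.6  -1.86] F [0.4 0.  0. ] op 0.0463
shift cm [-1.000e-02  1.232e+01  1.503e+01] rot [0.003 0.003 1.444]
key lock ([array([495.3, -58.1]), array([12.3, 49.4]), np.float64(78.4)], 178, np.float64(0.1411))
k1 ([array([474.7, 291.1]), array([12.9, 47.6]), np.float64(5.3)], 152, np.float64(0.1009))
k2 ([array([482.1, 218.4]), array([12.2, 49.9]), np.float64(6.5)], 155, np.float64(0.1009))
cl ([array([595.8, 318.4]), array([43.8, 42.3]), np.float64(24.3)], 320, np.float64(0.0462)) ([array([595.6, 318.3]), array([41.7, 44.1]), np.float64(55.5)], 321, np.float64(0.0463))
cm ([array([596.8, 204.9]), array([43.5, 44.4]), np.float64(88.3)], 337, np.float64(0.0464)) ([array([596.5, 205.5]), array([44.1, 43.9]), np.float64(60.4)], 333, np.float64(0.0465))
cb ([array([656.2, -75.9]), array([35.7, 70.5]), np.float64(52.5)], 271, np.float64(0.0467)) ([array([655.9, -75.7]), array([35.7, 71.7]), np.float64(52.6)], 271, np.float64(0.0468))
lo ([array([605.2, 116. ]), array([32.3, 32.9]), np.float64(31.2)], 250, np.float64(0.1504)) ([array([605.4, 115.9]), array([33. , 32.5]), np.float64(84.3)], 250, np.float64(0.1504))
```

View pics/t9c.png

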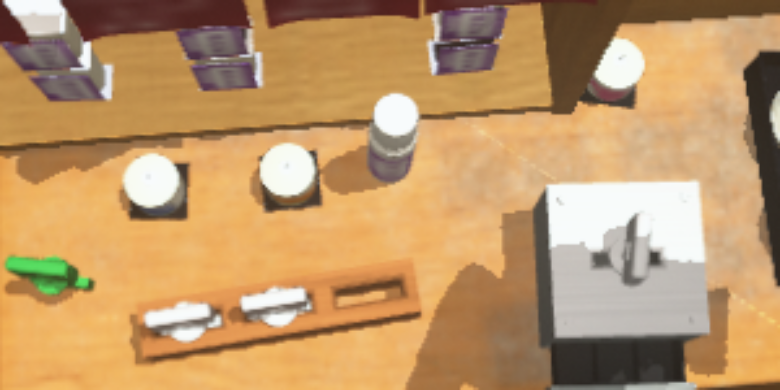

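View pics/s9.png

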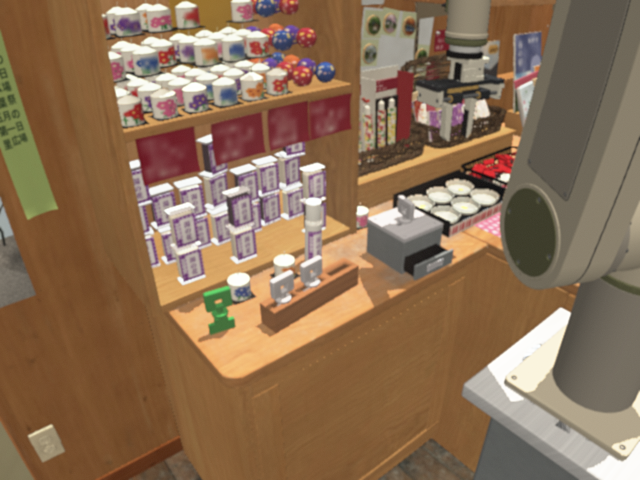

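The key stands upright and turned in the keyway at crop pixel (632,250). Its top is at 0.141 m, as it should be for a fully down key, and it is turned about 81°. The drawer is out and the other two keys and the bystanders are unmoved. I hand in.

```bash
python3 - <<'E'
from station import env
print(env.hand_in())
E
```

```text
the job is handed in; nothing more can be done
None
```

The first key I tried, from the stand slot nearest the box, was the right one. I pushed it fully down and turned it counter-clockwise until the torque rose at the stop, about 83° on the tool. Then I let go and drew the arm clear. The job was handed in at about 12.5 s, well inside the 72 s limit.

What my last checks showed:
- **Key in the lock:** its top is at 0.141 m, as expected for a fully down key. It is within about 1 mm of the keyway centre and turned about 81°.
- **Drawer:** it shows well out in the wrist and scene pictures. I did not measure its travel in millimetres.
- **Other two keys:** both are still upright in the stand, tops at 0.101 m, and were never moved.
- **Candles and bottle:** their measured positions agree with the start to within 1 mm.
- **Robot:** the gripper touches nothing.

One disagreement came up: the top and wrist cameras differed by about 2–3 mm in absolute position. I settled the fit by lining up the bit and the slot in the wrist view. No check failed.

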